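# Hang the ear defenders over the bar at the packing bench

## Task

Hang the ear defenders (the headband with the two large cups) over the horizontal bar of the hanging stand, squarely across it so that the padded headband rests on the middle of the bar with one cup hanging on either side. Lower them onto the bar before letting go rather than dropping them, and leave the slim call headset and the mug standing where they are.

Things in the scene. Friction and masses are not known exactly. Their poses are not given: they have to be found in the camera images.
- ear_defenders: Ear defenders, grey/black, loose, standing on two big cups. Origin at bench level midway between cups; z up, y cup to cup. In mm: 159 wide (y), 56 deep (x), 158 high; cups 74 high, 88 apart. Crown: firm level pad 28 wide (x), 44 long (y), underside z=140, top z=158; it slopes down beyond. Pinch it across x from above, fingertips not below its underside: the bar will lie right under them.
- stand: Hanging stand, fixed: a straight level steel bar, diameter 16 mm, on two black posts. Origin on the bench under the bar's middle; y along the bar, z up. Bar axis at z=147 mm, top at z=155; 246 mm clear between the posts, which end at the bar (end caps 22 mm across at y=+-138). Each post has a foot 120 x 30 x 8 mm.
- call_headset: Bystander: slim black telephone headset standing on two small ear pads (44 x 18 x 44 mm), thin headband (12 mm wide, 5 mm thick), microphone boom reaching 71 mm forward (+x); 138 mm wide (y), 141 mm high; loose. Origin at bench level midway between the pads; z up, y pad to pad.
- mug: Bystander: a white ceramic mug, 80 mm across, 95 mm high, standing upright on the bench, loose, its handle at its own +y. Origin: centre of its underside, z up.
Things that resemble listed ones, but are neither listed nor needed, are in the scene too. Leave any green or orange look-alike of the ear_defenders alone.

How it is judged:
On the way:
1. the ear defenders are brought down astride the bar, the headband within 20 mm of resting on it, while still held in the gripper (contact force between the fingers and ear_defenders above 0.5 N and z of ear_defenders in the frame of stand between 0.005 and 0.035 m and x of ear_defenders in the frame of stand between -0.04 and 0.04 m and y of ear_defenders in the frame of stand between -0.05 and 0.05 m), for 0.1 s.
At the end, for the whole second after the job is handed in: Ear defenders hang by the crown on the middle of the bar, a cup on either side: origin within 40 mm of the bar's plane, 50 mm of its middle and 5-25 mm above the bench; cup line within 17 degrees of square to the bar; upright within 14 degrees; at rest, carried by the stand (z of ear_defenders in the frame of stand between 0.005 and 0.025 m and x of ear_defenders in the frame of stand between -0.04 and 0.04 m and y of ear_defenders in the frame of stand between -0.05 and 0.05 m and angle between the y axis of ear_defenders and the x axis of stand, either way round below 0.3 rad and angle between ear_defenders's own z axis and vertical below 0.25 rad and contact force between ear_defenders and stand above 0.3 N and linear speed of ear_defenders below 0.05 m/s); the robot touches nothing.
It fails at once if the call headset is shifted more than 30 mm or tipped over (distance of call_headset from where it was at the start of the episode above 0.03 m or angle between call_headset's own z axis and vertical above 0.4 rad).
It fails at once if the mug is shifted more than 30 mm or tipped over (distance of mug from where it was at the start of the episode above 0.03 m or angle between mug's own z axis and vertical above 0.4 rad).
It also fails if it takes over 48 s, if anything falls off the work surface, if the arm or the gripper's body presses on something with over 40 N, if the wrist force passes 120 N, or if a joint passes its speed limit or range.

## Robot

A 6-joint arm with a two-finger parallel gripper is mounted at the origin on the work surface. World frame = base frame: x ahead of the robot, y to its left, z up, the work surface at z = 0. Lengths are in m, angles in rad, forces in N, time in s.
With the tool pointing down it reaches from about 0.275 to 0.75 m from the base axis. Payload 10.2 kg.
Tool frame: the origin (TCP) lies midway between the tips of the shut fingers; the grasp point (between the pads) lies 19 mm behind it (env.hold_point_z is the distance from the TCP to the grasp point, in m); x points along the fingers, z is the direction in which the jaws open and shut, and the axes are right-handed (so a half turn about x gives the same grasp; the last joint's range is limited). The gripper opens to 85 mm and grips with 20 to 120 N. Pads are 22 mm wide; open, the fingers measure 114 mm over their backs; the gripper's body (76 mm by 85 mm) begins 54 mm behind the grasp point. The pads swing forward as they close: fully open they stand 13 mm farther back than shut.
Start: joints at [1.094, 0.313, 1.498, -0, 1.331, -0.223], TCP at [0.132, 0.508, 0.231] pointing down, gripper open.
Joint ranges: [-2.94, 2.94], [-0.97, 2.17], [0.19, 2.56], [-1.23, 4.37], [0.02, 3.11], [-2.88, 2.88]. Speed limits (rad/s): [2.39, 2.39, 3.01, 3.14, 3.14, 3.14].

## Interface

Orientations are given as a unit quaternion [x, y, z, w].
In Python, from bench import env, kinematics, monitor, eyes, job gives the robot as it stands. The module is installed in compiled form; this text tells all that it offers. Calls block until the motion is done:
- env.reach(position, orientation): joint-space move of the TCP to a pose.
- env.movel(position, velocity=0.15, frame=None, guard=None): straight line of the TCP; frame=None keeps the orientation; velocity is the mean speed in m/s. With guard (N) it stops when the force on the tool has changed by that much, and returns True; else False.
- env.set_joints(angles): joint-space move.
- env.release() and env.close_gripper(effort=None): open the fingers fully, or close them until they stop; effort is the grip in N (None keeps the last).
- env.hold(seconds).
- kinematics.ik(position, orientation): joint angles nearest the present ones, or None.
- monitor.sense(): the state.
- eyes.grab_frame(name): name is "scene" or "top"; returns a dict with "frame" (400x640x3 uint8, red, green, blue), "mtx" (3x3 intrinsics, pixels), "view" (4x4, takes a point from world to camera coordinates). Camera axes: x right, y down, z forward; pixel columns grow to the right and rows downward; lengths in m; the calibration is good to about 2 mm. A picture is of the moment at which its call begins. There is no depth.
A pose or a line that the arm cannot do raises env.MotionError and nothing moves.
- job.hand_in(): hands the job in, once; it reports no verdict.
The state is a dict: "clock": time; "joints": joint angles; "qvel": joint speeds; "joint_efforts": joint torques, N m; "position": TCP position; "ee_rot": TCP orientation; "contact_force": force on the tool from outside, world axes, zero at the start; "ft_torque": the same for the moment, N m; "finger_gap": opening from 0.0 (shut) to 1.0 (fully open).
Only numpy, scipy, OpenCV 4.12 (cv2) and the standard library are available. Lean on these libraries where they do the work, as an engineer would, in place of code of your own. Each camera call takes 0.05 s, during which the arm holds its last target.

## Working session

There is one attempt and no reset: what is moved stays moved. The work goes in short steps, each a Python script; the robot and the scene stay as the last script left them, time stands still between calls to the robot, and variables do not carry over. Pictures are saved under pics/ and viewed, and the job is handed in when it is done.

```bash
mkdir -p pics; python3 - <<'E'
from bench import env, kinematics, monitor, eyes, job
import cv2,numpy as np
for n in("scene","top"):
    f=eyes.grab_frame(n); cv2.imwrite(f"pics/{n}0.png",f["frame"][:,:,::-1]); 
    print(n,f["mtx"].round(1).tolist(),f["view"].round(4).tolist())
s=monitor.sense(); print(s["clock"],s["position"],s["ee_rot"],env.hold_point_z)
E
```

```text
scene [[418.9, 0.0, 321.1], [0.0, 418.9, 203.8], [0.0, 0.0, 1.0]] [[-0.8366, 0.5472, 0.0271, 0.4354], [0.2666, 0.4498, -0.8524, -0.0595], [-0.4786, -0.7059, -0.5222, 1.1926], [0.0, 0.0, 0.0, 1.0]]
top [[484.6, 0.0, 314.8], [0.0, 484.6, 201.6], [0.0, 0.0, 1.0]] [[0.0026, -0.9999, -0.015, -0.0428], [-0.984, 0.0001, -0.1783, 0.4778], [0.1782, 0.0152, -0.9839, 1.388], [0.0, 0.0, 0.0, 1.0]]
0.1 [0.13173914 0.50799156 0.23082542] [-0.43285956  0.5595983   0.43253262  0.55892564] 0.0187
```

View pics/scene0.png

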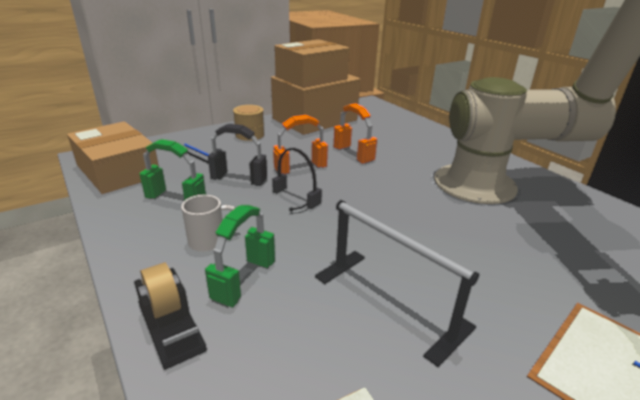

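View pics/top0.png

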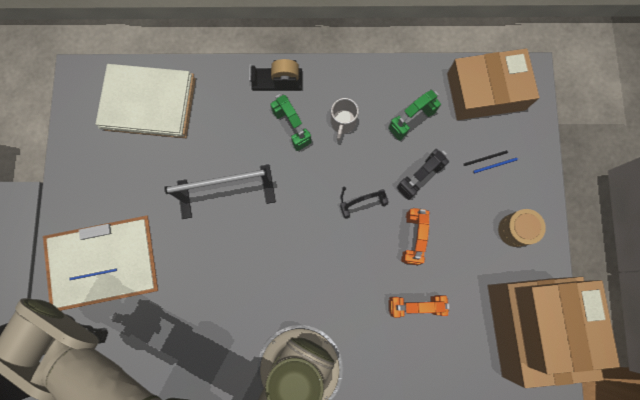

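In the top view, the candidates for the ear defenders are:
- grey/black at (423,173)
- green at (291,120) and (415,113)
- orange at (418,236) and (419,307)
- the slim call headset at (364,203)

Only (423,173), which is scene (238,152), is grey/black with large cups, so I'll confirm it in an enlarged crop.

```bash
python3 - <<'E'
import cv2,numpy as np
t=cv2.imread("pics/top0.png");s=cv2.imread("pics/scene0.png")
a=cv2.resize(t[130:220,370:470],(400,360),interpolation=cv2.INTER_CUBIC)
b=cv2.resize(s[110:200,195:295],(400,360),interpolation=cv2.INTER_CUBIC)
c=cv2.resize(t[150:230,150:290],(420,240),interpolation=cv2.INTER_CUBIC)
o=np.zeros((600,800,3),np.uint8);o[:360,:400]=a;o[:360,400:]=b;o[360:,:420]=c
cv2.imwrite("pics/crop1.png",np.clip(o*1.7,0,255).astype(np.uint8))
E
```

```text
(no output)
```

View pics/crop1.png

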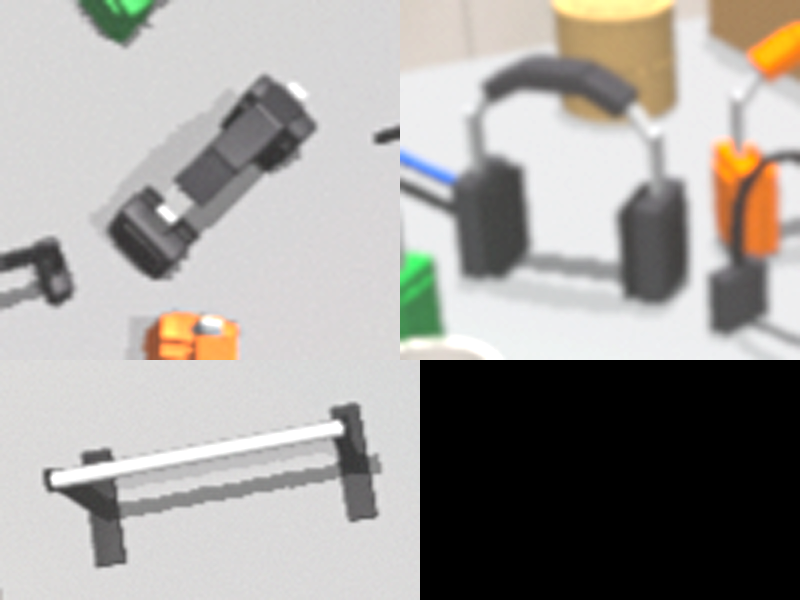

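```bash
python3 - <<'E'
import cv2,numpy as np
t=cv2.imread("pics/top0.png");s=cv2.imread("pics/scene0.png")
a=cv2.resize(t[140:205,390:455],(520,520),interpolation=cv2.INTER_CUBIC)
cv2.imwrite("pics/crop2.png",np.clip(a*2.8,0,255).astype(np.uint8))
b=cv2.resize(s[115:195,200:275],(600,640)[:2],interpolation=cv2.INTER_CUBIC)[:600]
cv2.imwrite("pics/crop3.png",np.clip(b*2.2,0,255).astype(np.uint8))
E
```

```text
(no output)
```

View pics/crop2.png

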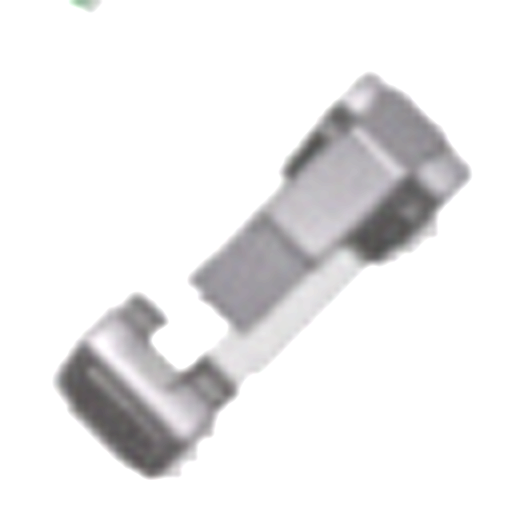

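View pics/crop3.png

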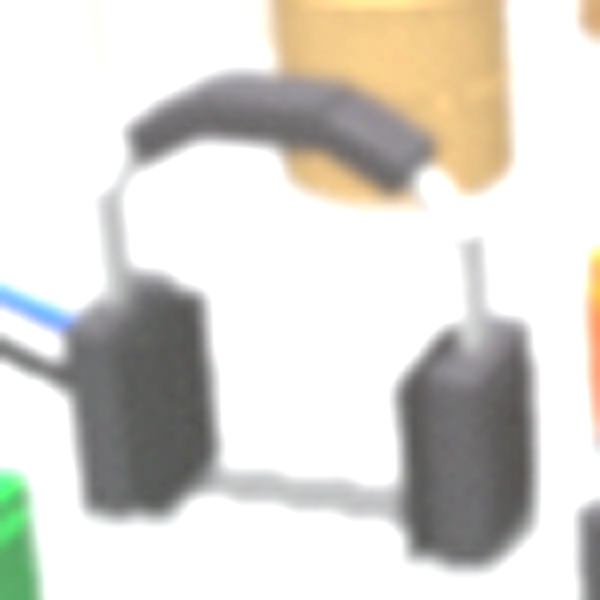

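```bash
cat > h.py <<'E'
from bench import env, kinematics, monitor, eyes, job
import cv2,numpy as np
def ray(f,uv,z):
    V=f["view"];R=V[:3,:3];C=-R.T@V[:3,3]
    d=R.T@np.linalg.inv(f["mtx"])@np.array([uv[0],uv[1],1.]); return C+d*(z-C[2])/d[2]
def proj(f,P):
    c=f["view"][:3,:3]@np.asarray(P,float)+f["view"][:3,3];p=f["mtx"]@c;return p[:2]/p[2]
E
cat > m.py <<'E'
from h import *
ft=eyes.grab_frame("top");fs=eyes.grab_frame("scene")
# bar: bright mask in top
g=ft["frame"].astype(int)
roi=np.zeros(g.shape[:2],bool);roi[165:200,160:275]=1
m=(g.min(2)>120)&roi
ys,xs=np.nonzero(m);vx,vy,x0,y0=cv2.fitLine(np.c_[xs,ys].astype(np.float32),cv2.DIST_HUBER,0,.01,.01).ravel()
tt=(xs-x0)*vx+(ys-y0)*vy
e=[ray(ft,(x0+k*vx,y0+k*vy),.1495) for k in(tt.min(),tt.max())]
print(m.sum(),[(x0+k*vx,y0+k*vy) for k in(tt.min(),tt.max())],e,np.linalg.norm(e[0]-e[1]))
d=e[0]-e[1];print("bar mid",(e[0]+e[1])/2,"yaw",np.arctan2(d[1],d[0]))
# pad
q=lambda p:(p[0]/8+390-.44,p[1]/8+140-.44)
cs=[ray(ft,q(p),.158) for p in[(265,213),(315,263),(355,130),(408,178)]]
L=(cs[0]+cs[1])/2;Rr=(cs[2]+cs[3])/2
print("pad",L,Rr,(L+Rr)/2,"len",np.linalg.norm(L-Rr),"w",np.linalg.norm(cs[0]-cs[1]),np.linalg.norm(cs[2]-cs[3]))
d=L-Rr;yaw=np.arctan2(d[1],d[0]);c=(L+Rr)/2;print("y axis dir",yaw)
u=np.array([np.cos(yaw),np.sin(yaw),0]);n=np.array([-u[1],u[0],0]);c=np.array([c[0],c[1],0])
for f,nm,(x,y,w,h) in((ft,"t",(385,135,75,75)),(fs,"s",(195,110,85,90))):
    im=cv2.resize(np.ascontiguousarray(f["frame"][y:y+h,x:x+w,::-1]),None,fx=7,fy=7,interpolation=cv2.INTER_CUBIC)
    im=np.clip(im*2.2,0,255).astype(np.uint8)
    for a,b,z in [(s*aa,t*bb,zz) for s in(1,-1) for t in(1,-1) for aa,bb,zz in((.022,.014,.158),(.0795,.028,0),(.044,.028,0),(.0795,.028,.074),(.044,.028,.074))]:
        p=(proj(f,c+a*u+b*n+[0,0,z])-[x,y]+.5)*7
        cv2.circle(im,tuple(int(v) for v in p),3,(0,0,255) if z>.1 else (255,0,0) if z<.01 else (0,200,0),-1)
    cv2.imwrite(f"pics/ov_{nm}.png",im)
E
python3 m.py; python3 -c "
import cv2,numpy as np
a=cv2.imread('pics/ov_t.png');b=cv2.imread('pics/ov_s.png')
o=np.zeros((630,1120,3),np.uint8);o[:525,:525]=a;o[:630,525:]=b
cv2.imwrite('pics/ov.png',cv2.resize(o,(800,450)))"
```

```text
2572 [(np.float64(159.93112472681364), np.float64(177.15507167500283)), (np.float64(274.03719152893393), np.float64(176.79531599266934))] [array([0.52739279, 0.38503626, 0.1495    ]), array([0.52812762, 0.06890313, 0.1495    ])] 0.31613398889186956
bar mid [0.5277602 0.2269697 0.1495   ] yaw 1.5731207370686375
pad [ 0.54675791 -0.34705669  0.158     ] [ 0.57635323 -0.37945571  0.158     ] [ 0.56155557 -0.3632562   0.158     ] len 0.04388142147186667 w 0.024023596144435118 0.024336686696404226
y axis dir 2.3110000435453504
```

View pics/ov.png

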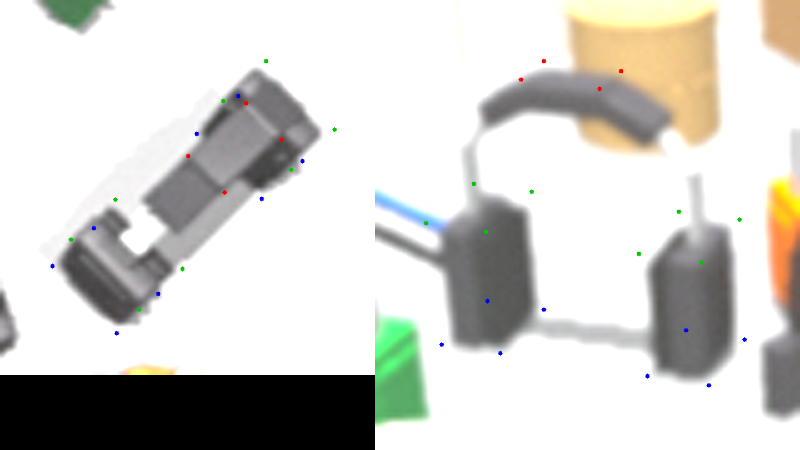

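The overlay agrees only roughly: the pad corners sit about 3 px high in the scene view. I'll read both views more closely, triangulate, and fix the bar mask.

```bash
python3 - <<'E'
import cv2,numpy as np
t=cv2.imread("pics/top0.png");s=cv2.imread("pics/scene0.png")
a=cv2.resize(t[140:200,395:455],(780,600)[:1]*2,interpolation=cv2.INTER_CUBIC)
def k(im,x,y,w,h,f):
    c=cv2.resize(im[y:y+h,x:x+w],None,fx=f,fy=f,interpolation=cv2.INTER_CUBIC).astype(float)
    c=np.clip(((c-15)/115),0,1)**.7*255
    for i in range(0,w,5): cv2.line(c,(i*f,0),(i*f,6 if i%10 else 14),(0,0,255),1)
    for i in range(0,h,5): cv2.line(c,(0,i*f),(6 if i%10 else 14,i*f),(0,0,255),1)
    return c.astype(np.uint8)
cv2.imwrite("pics/z1.png",k(t,395,145,60,60,10))
cv2.imwrite("pics/z2.png",k(s,205,120,65,68,9)[:600])
print(t[180,215],t[183,215:217],[t[r,220].tolist() for r in range(172,192)])
E
```

```text
[186 185 186] [[115 115 115]
 [109 108 109]] [[129, 129, 130], [128, 129, 129], [127, 128, 128], [129, 129, 130], [127, 127, 127], [121, 122, 122], [149, 150, 149], [180, 181, 181], [182, 182, 182], [151, 151, 151], [121, 120, 120], [101, 100, 100], [110, 109, 111], [114, 113, 114], [114, 114, 114], [122, 122, 123], [128, 128, 129], [128, 128, 128], [129, 129, 130], [126, 126, 126]]
```

View pics/z1.png

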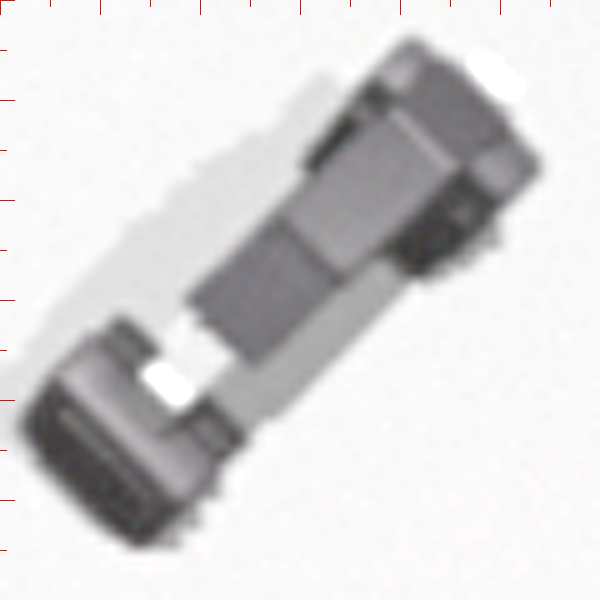

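View pics/z2.png

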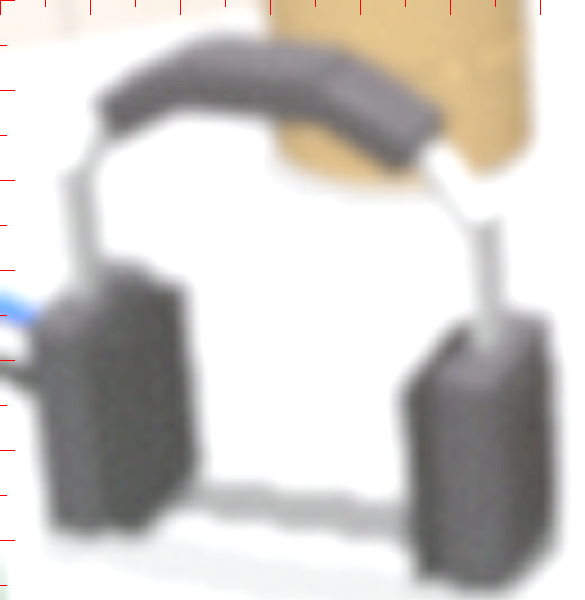

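The crops confirm the grey/black ear defenders. In the top view the level pad lies between its creases at about (426,169) and (437,159), centred at (431.6,163.8). The two cups are at (403,193) and (442,155). Next I'll fit the bar with a tighter mask and check that the planned poses are reachable.

```bash
cat >> h.py <<'E'
from scipy.spatial.transform import Rotation as Ro
def quat(ang):
    x=np.array([0,0,-1.]);z=np.array([np.cos(ang),np.sin(ang),0]);y=np.cross(z,x)
    return Ro.from_matrix(np.c_[x,y,z]).as_quat()
def bar(ft):
    g=ft["frame"].astype(int);m=np.zeros(g.shape[:2],np.uint8);m[165:200,160:278]=(g[165:200,160:278].min(2)>150)
    n,lab,st,_=cv2.connectedComponentsWithStats(m);k=1+st[1:,4].argmax();ys,xs=np.nonzero(lab==k)
    vx,vy,x0,y0=cv2.fitLine(np.c_[xs,ys].astype(np.float32),cv2.DIST_HUBER,0,.01,.01).ravel()
    t=(xs-x0)*vx+(ys-y0)*vy;px=[(x0+k*vx,y0+k*vy) for k in(t.min(),t.max())]
    e=[ray(ft,p,.149) for p in px];d=e[0]-e[1]
    return px,e,(e[0]+e[1])/2,np.arctan2(d[1],d[0])
E
python3 - <<'E'
from h import *
ft=eyes.grab_frame("top");px,e,mid,yaw=bar(ft)
print(np.round(px,1),np.round(e,4),np.linalg.norm(e[0]-e[1]),mid,yaw)
s=monitor.sense();R=Ro.from_quat(s["ee_rot"]).as_matrix();print("toolz",R[:,2],np.arctan2(R[1,2],R[0,2]))
for nm,p,a in(("pick",(.5625,-.362),2.311-np.pi/2),("place",mid[:2],yaw)):
  for k in(0,np.pi):
    for z in(.141,.34):
      q=kinematics.ik([p[0],p[1],z],quat(a+k));print(nm,k,z,None if q is None else np.round(q,2))
E
```

```text
[[167.  189.2]
 [263.  171.7]] [[0.4935 0.3635 0.149 ]
 [0.5426 0.0999 0.149 ]] 0.2681494805551358 [0.51803449 0.23169607 0.149     ] 1.7550742726902104
toolz [ 2.51068638e-01  9.67969140e-01 -5.31352526e-04] 1.3170121925191325
pick 0 0.141 [-0.75  0.7   1.12 -0.    1.31 -1.49]
pick 0 0.34 [-0.75  0.64  0.73 -0.    1.77 -1.49]
pick 3.141592653589793 0.141 [-0.75  0.7   1.12 -0.    1.31  1.65]
pick 3.141592653589793 0.34 [-0.75  0.64  0.73 -0.    1.77  1.65]
place 0 0.141 [ 0.21  0.49  1.49 -0.    1.16 -1.54]
place 0 0.34 [ 0.21  0.36  1.15 -0.    1.63 -1.54]
place 3.141592653589793 0.141 [ 0.21  0.49  1.49 -0.    1.16  1.6 ]
place 3.141592653589793 0.34 [ 0.21  0.36  1.15 -0.    1.63  1.6 ]
```

```bash
python3 - <<'E'
from h import *
s=monitor.sense();p=s["position"]
env.movel([p[0],p[1],.34],velocity=.25)
q=quat(2.311-np.pi/2)
env.reach([.5625,-.362,.34],q)
env.movel([.5625,-.362,.20],velocity=.2)
f=eyes.grab_frame("scene");cv2.imwrite("pics/pre_s.png",cv2.resize(f["frame"][90:210,170:330,::-1],(800,600)))
f=eyes.grab_frame("top");cv2.imwrite("pics/pre_t.png",f["frame"][:,:,::-1])
s=monitor.sense();print(s["clock"],s["position"],s["contact_force"])
E
```

```text
5.1667 [ 0.56296005 -0.36234614  0.2016858 ] [ 0.28840593  0.8203595  -0.00471042]
```

View pics/pre_s.png

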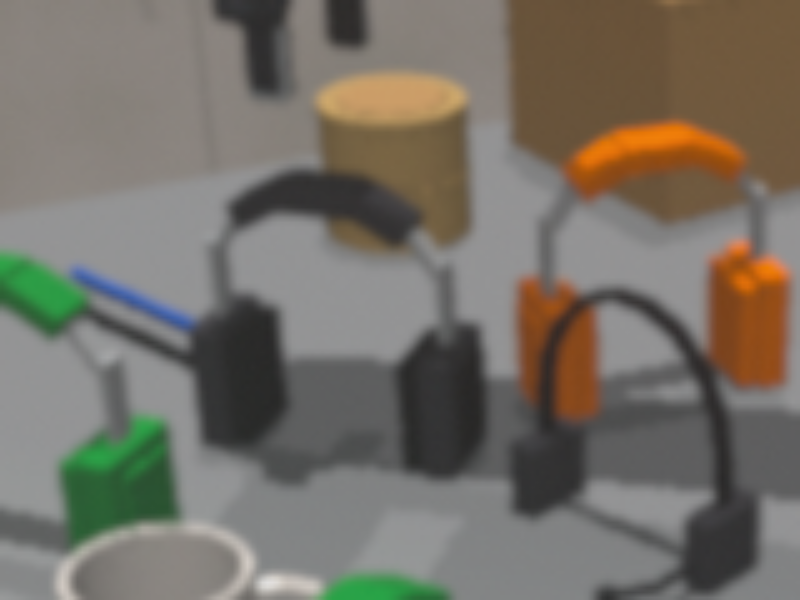

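The fingertips, at (265,85) and (347,40) in the crop, straddle the pad centre at (310,190). I'll descend with a guard and grip.

```bash
python3 - <<'E'
from h import *
hit=env.movel([.5625,-.362,.141],velocity=.1,guard=6)
s=monitor.sense();print(hit,s["clock"],s["position"],s["contact_force"])
if not hit:
    env.close_gripper(effort=50)
    s=monitor.sense();print(s["clock"],s["finger_gap"],s["position"],s["contact_force"])
f=eyes.grab_frame("scene");cv2.imwrite("pics/gr_s.png",cv2.resize(f["frame"][90:210,170:330,::-1],(800,600)))
E
```

```text
False 5.9083 [ 0.56277642 -0.36226849  0.1418504 ] [ 0.27470752 -1.3682041   0.59491983]
6.475 0.3114038418762376 [ 0.56261689 -0.36223918  0.14142388] [-0.2269684  -1.01139368  2.37100046]
```

View pics/gr_s.png

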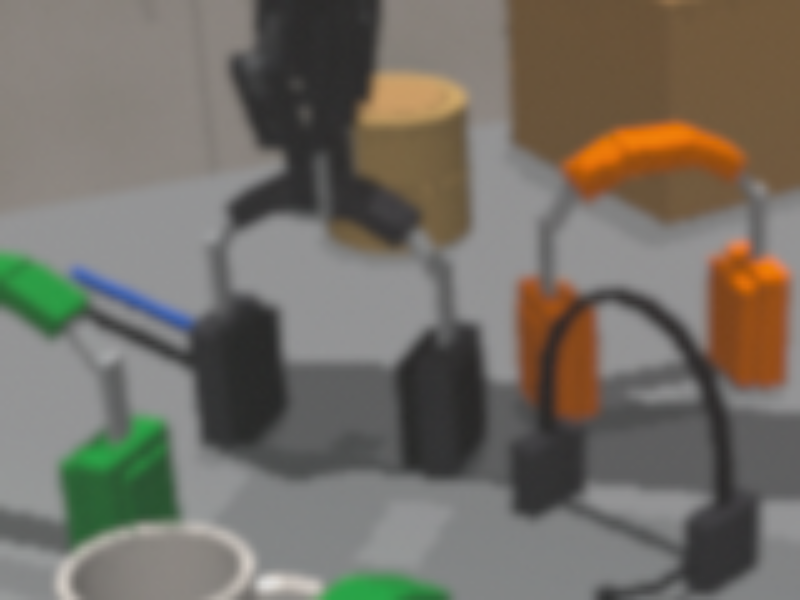

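```bash
python3 - <<'E'
from h import *
env.movel([.5625,-.362,.36],velocity=.2)
ft=eyes.grab_frame("top");_,_,mid,yaw=np.array([0]),0,np.array([.518,.2317]),1.755
env.reach([mid[0],mid[1],.36],quat(yaw))
s=monitor.sense();print(s["clock"],s["finger_gap"],s["position"],s["contact_force"])
for n in("scene","top"):
    f=eyes.grab_frame(n);cv2.imwrite(f"pics/ov1_{n}.png",np.clip(f["frame"][:,:,::-1]*1.3,0,255))
E
```

```text
9.95 0.31445741889677253 [0.51845613 0.23097801 0.35984102] [-0.71144214 -0.22222703 -2.66028044][ WARN:0@6.418] global loadsave.cpp:1063 imwrite_ Unsupported depth image for selected encoder is fallbacked to CV_8U.
```

View pics/ov1_scene.png

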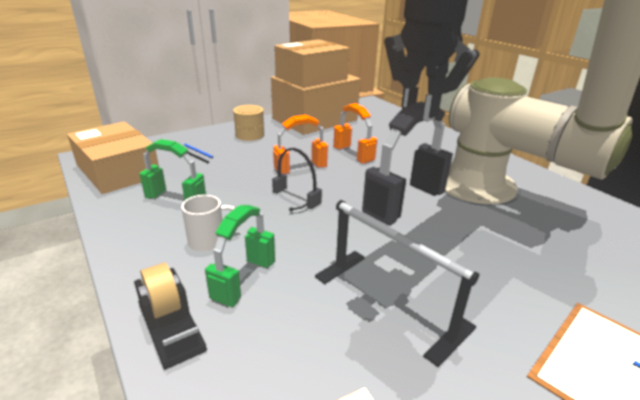

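View pics/ov1_top.png

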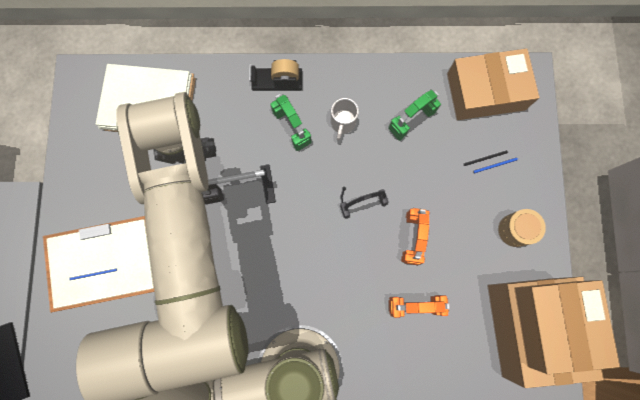

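```bash
python3 - <<'E'
from h import *
im=cv2.imread("pics/ov1_scene.png")
x,y=345,60
c=cv2.resize(im[y:y+180,x:x+150],None,fx=3.3,fy=3.3,interpolation=cv2.INTER_CUBIC)
c=(np.clip(c/140.,0,1)**.6*255).astype(np.uint8)
f=eyes.grab_frame("scene");s=monitor.sense()
p=s["position"];R=Ro.from_quat(s["ee_rot"]).as_matrix();n=R[:,2];u=np.array([-n[1],n[0],0])
o=np.array([p[0],p[1],p[2]-.141])
for s_ in(1,-1):
  for t in(1,-1):
    for a,b,z in((.022,.014,.158),(.022,.014,.140),(.044,.028,0),(.0795,.028,0),(.044,.028,.074),(.0795,.028,.074)):
      q=(proj(f,o+s_*a*u+t*b*n+[0,0,z])-[x,y]+.5)*3.3
      cv2.circle(c,(int(q[0]),int(q[1])),3,(0,0,255) if z>.1 else (255,0,0),-1)
cv2.imwrite("pics/ov2.png",c)
E
```

```text
(no output)
```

View pics/ov2.png

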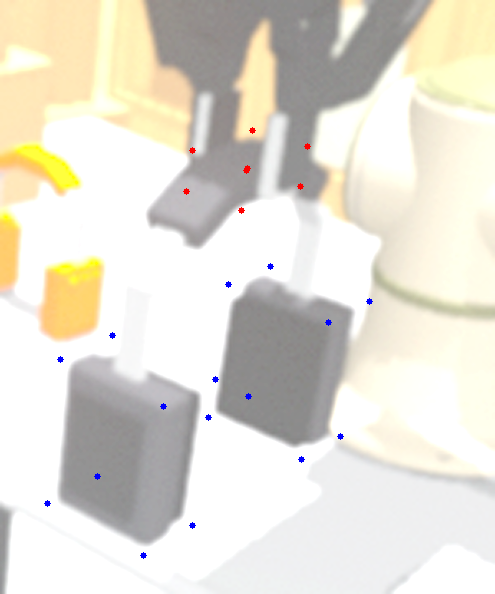

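The model points match the cups to within about 3 px, so the grasp is centred and upright. I'll lower with the arm held over the bar and finish with a slow guarded approach.

```bash
python3 - <<'E'
from h import *
X=[.518,.2317]
h=env.movel([*X,.185],velocity=.12,guard=12)
s=monitor.sense();print(h,s["clock"],s["position"],s["contact_force"])
if not h:
    h=env.movel([*X,.150],velocity=.02,guard=3)
    s=monitor.sense();print(h,s["clock"],s["position"],s["contact_force"],s["finger_gap"])
f=eyes.grab_frame("scene");im=cv2.resize(f["frame"][120:320,290:490,::-1],(600,600),interpolation=cv2.INTER_CUBIC)
cv2.imwrite("pics/low.png",(np.clip(im/160.,0,1)**.7*255).astype(np.uint8))
E
```

```text
False 11.7083 [0.51827744 0.23176303 0.18563536] [-0.62407605 -0.26485116 -2.92526066]
True 13.0083 [0.51801778 0.23168314 0.15622756] [-0.81054074 -0.32169872  4.1103131 ] 0.3172604587189889
```

View pics/low.png

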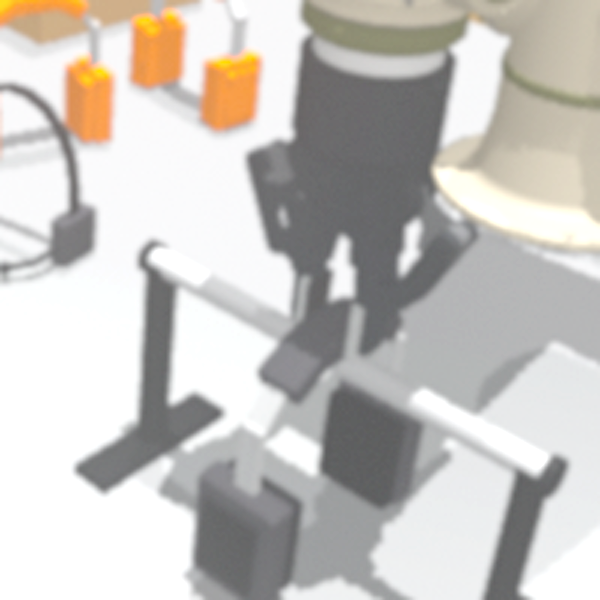

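The contact height of 0.156 matches the expected crown-on-bar height, with one cup on each side. I'll release and retreat straight up.

```bash
python3 - <<'E'
from h import *
env.hold(.4); env.release(); env.hold(.2)
p=monitor.sense()["position"]
env.movel([p[0],p[1],.30],velocity=.1)
env.movel([p[0]-.1,p[1]+.12,.38],velocity=.25)
env.hold(1)
s=monitor.sense();print(s["clock"],s["position"],s["contact_force"])
f=eyes.grab_frame("scene");im=cv2.resize(f["frame"][120:320,290:490,::-1],(600,600),interpolation=cv2.INTER_CUBIC)
cv2.imwrite("pics/end_s.png",(np.clip(im/160.,0,1)**.7*255).astype(np.uint8))
f=eyes.grab_frame("top");cv2.imwrite("pics/end_t.png",f["frame"][50:350,50:600,::-1])
E
```

```text
17.7083 [0.41744204 0.35158061 0.37999088] [-0.01153912 -0.89490782  0.09914335]
```

View pics/end_s.png

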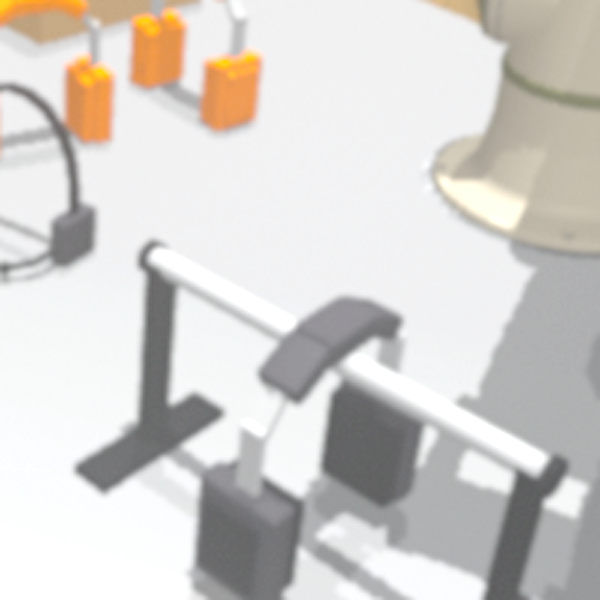

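View pics/end_t.png

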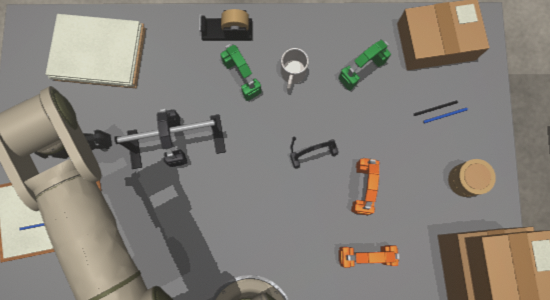

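The ear defenders hang squarely at the middle of the bar, with cups at top crop (168,122) and (176,157). The headset (364,202 full frame) and the mug (344,115) haven't moved, and the gripper is clear.

```bash
python3 - <<'E'
from h import *
print(job.hand_in())
E
```

```text
the job is handed in; nothing more can be done
None
```

The grey/black ear defenders are hanging squarely over the middle of the bar, one cup on each side, and I handed the job in at about 18 s of the 48 s allowed.

- **How it was done:** I pinched the crown pad from above and carried it over the bar. I then lowered it slowly until the contact guard tripped at TCP z = 0.156 m, about 15 mm above the grasp height, which matches the crown resting on the bar. I held for 0.4 s before opening the gripper and retreating straight up.
- **Final check:** pictures taken a second after the retreat show them upright and still, with the gripper clear. By eye, the call headset and the mug are where they started.
- **What disagreed:** the first overlay of the estimated pose was about 2–3 px (roughly 6 mm) off between the two views. The overlay of the held pose was off by up to about 3 px. I judged both within the grasp tolerance and did not resolve them further. My first bar fit was also wrong because its mask caught the background, so I redid it with a tighter mask before moving.

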